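# Count the culture dishes on the light bar, then send them on

### The arm

A 6-joint arm with a two-finger parallel gripper is mounted at the origin on the work surface. World frame = base frame: x ahead of the robot, y to its left, z up, the work surface at z = 0. Lengths are in m, angles in rad, forces in N, time in s.
With the tool pointing down it reaches from about 0.225 to 0.875 m from the base axis. Payload 3.4 kg.
Tool frame: the origin (TCP) lies between the finger pads; the fingertips stand 22 mm ahead of it and the grasp point (between the pads) lies 3 mm ahead of it (manip.finger_overhang is the distance from the TCP to the fingertips, in m); z points along the fingers, y is the line along which they close (so a half turn about z gives the same grasp; the last joint's range is limited). The gripper opens to 85 mm and grips with 20 to 120 N. Pads are 22 mm wide; open, the fingers measure 114 mm over their backs; the gripper's body (76 mm by 85 mm) begins 54 mm behind the grasp point. The pads swing forward as they close: fully open they stand 13 mm farther back than shut.
Start: joints at [-1.381, 0.276, 1.505, -0, 1.361, -0.121], TCP at [0.176, -0.547, 0.253] pointing down, gripper open.
Joint ranges: [-2.89, 2.89], [-0.75, 2.08], [0.22, 2.7], [-1.18, 4.32], [0.11, 2.71], [-2.7, 2.7]. Speed limits (rad/s): [2.57, 2.57, 3.14, 3.14, 3.14, 3.14].

### API

Orientations are given as a unit quaternion [w, x, y, z].
In Python, from rig import get_state, eyes, order, manip gives the robot as it stands.
- The arm moves only by the tool drive_tool, never from a script. Its argument "rows" is a list of rows, each a list of 4 numbers: the shift along the tool's x, y, z in units of 25 mm (1.0 is 25 mm), then the turn about the tool's z in units of 6 degrees (1.0 is 6 degrees). A call has exactly 8 rows; each row is the pose to reach, as a shift and turn from the pose commanded when the call began, along the tool's axes at that moment; what a row does not reach only later rows make up. A row lasts 1/12 s, in which the tool goes at most 41.7 mm and 7.16 degrees, less where a joint would pass 70% of its speed; a pose out of reach is approached as far as the arm can. A call with a gripper value outside its range is refused whole. "grip" is the finger opening in mm, from 0 to 85.4, set as the call begins (left out, the last holds). The fingers move at their own pace and stop on an object; "newtons" is the grip in N (left out, the last holds). Time passes only in rows, so rows that repeat a pose let the fingers close, or fill a call up. It gives the time, the measured TCP pose, the force, the opening and the grip force at its end, in the units of the state.
- get_state(): the state, without advancing time (a new reading comes with each control period).
- eyes.get_image(name): name is "scene" or "top"; returns (picture, depth): 420x560x3 uint8, red, green, blue; 420x560 float32, m along the optical axis (not along the pixel's ray), 0 where there is no reading.
- eyes.camera_info(name): a dict with "fx", "fy", "cx", "cy" (pixels), "dist" ([k1, k2, p1, p2, k3] as OpenCV has them; the pictures are not rectified), "R" (3x3) and "t" (3): a world point X has camera coordinates R X + t. Camera axes: x right, y down, z forward; pixel columns grow to the right and rows downward; lengths in m; the calibration is good to about 2 mm. A picture is of the moment at which its call begins. camera_info takes no time and is no camera call.
- order.sign_off(): hands the job in; it is judged then, once.
The state is a dict: "clock": time; "qpos": joint angles; "qd": joint speeds; "effort": joint torques, N m; "position": TCP position; "ee_rot": TCP orientation; "contact_force": force on the tool from outside, world axes, zero at the start; "moment": the same for the moment, N m; "width": finger opening in m; "gripper_force": force on a finger pad.
Only numpy, scipy, OpenCV 4.12 (cv2) and the standard library are available. Lean on these libraries where they do the work, as an engineer would, in place of code of your own. Each camera call takes 0.05 s, during which the arm holds its last target. There are 200 camera calls.

### The job

Move all the orange culture dishes from the blue mat onto the narrow white-topped light bar, lying flat side by side in one row with none stacked, and let them go. With all of them lying on the bar, press the console's keys fully down one at a time in the order white, yellow, green; then lay every dish flat in the white basket. Leave the jars, bottle and other small things on the bench where they are.

Things in the scene. Friction and masses are not known exactly. Their poses are not given: they have to be found in the camera images.
- dish1: closed square culture dish, orange plastic with a white label and a brown spot on both faces, 60 x 60 x 18 mm, rigid, about 80 g, either way up is right; origin at its very centre (9 mm above what it lies on), x and y along its sides, z across its 18 mm thickness; may be absent
- dish2: closed square culture dish, orange plastic with a white label and a brown spot on both faces, 60 x 60 x 18 mm, rigid, about 80 g, either way up is right; origin at its very centre (9 mm above what it lies on), x and y along its sides, z across its 18 mm thickness; may be absent
- dish3: closed square culture dish, orange plastic with a white label and a brown spot on both faces, 60 x 60 x 18 mm, rigid, about 80 g, either way up is right; origin at its very centre (9 mm above what it lies on), x and y along its sides, z across its 18 mm thickness; may be absent
- dish4: closed square culture dish, orange plastic with a white label and a brown spot on both faces, 60 x 60 x 18 mm, rigid, about 80 g, either way up is right; origin at its very centre (9 mm above what it lies on), x and y along its sides, z across its 18 mm thickness; may be absent
- bar: narrow raised light bar, fixed to the bench: a solid upright aluminium wall 30 mm thick (along its x), 290 mm long (along its y), with a flat white top 65 mm above the bench, on which up to four dishes balance side by side in one row, overhanging 15 mm on both sides (four fit at 70 mm spacing); origin on the bench under its centre, z up
- console: grey counter console, fixed, 100 (x) x 200 (y) x 30 mm high with a dark display strip; carries three round keys in one row 62 mm apart, 12 mm from its centre line on the -x side; origin under its centre
- basket: white slotted outgoing basket, fixed, open on top, outside 250 (x) x 190 (y) x 45 mm high, walls and floor 5 mm thick; room for four dishes in two rows of two; origin on the bench under its centre; stands on the left or on the right of the bench
- mat: blue incoming mat, fixed, 260 (x) x 250 (y) x 3 mm, on which the dishes lie at the start; origin on the bench under its centre; on the other side from the basket
- key_white (a joint): travel of the white spring key in m: 0 up, 0.006 fully down (straight down, about 5 N to bottom it, 1.5 N to start it); it springs back when let go
- key_white_top (a point): centre of the top face of the white key, a round button 28 mm across on a black collar 44 mm across; its top stands 48 mm above the bench when up (the collar's 42 mm); the three colours stand in any order
- key_yellow (a joint): travel of the yellow spring key in m: 0 up, 0.006 fully down (straight down, about 5 N to bottom it, 1.5 N to start it); it springs back when let go
- key_yellow_top (a point): centre of the top face of the yellow key, a round button 28 mm across on a black collar 44 mm across; its top stands 48 mm above the bench when up (the collar's 42 mm); the three colours stand in any order
- key_green (a joint): travel of the green spring key in m: 0 up, 0.006 fully down (straight down, about 5 N to bottom it, 1.5 N to start it); it springs back when let go
- key_green_top (a point): centre of the top face of the green key, a round button 28 mm across on a black collar 44 mm across; its top stands 48 mm above the bench when up (the collar's 42 mm); the three colours stand in any order
- jar_a: dark jar 70 mm across, 95 mm tall, loose, to be left alone; origin at the centre of its underside
- jar_b: dark jar 70 mm across, 95 mm tall, loose, to be left alone; origin at the centre of its underside
- spray: bottle with a blue cap 60 mm across, 110 mm tall, loose, to be left alone; origin at the centre of its underside
- stopper: black rubber stopper 30 mm across, 26 mm tall, loose, to be left alone; origin at the centre of its underside
- cap: black jar cap 52 mm across, 14 mm tall, loose, to be left alone; origin at the centre of its underside
- tagbox: small cardboard box 50 x 35 x 30 mm, loose, to be left alone; origin at the centre of its underside
Not all that is in view belongs to the job. Leave any purple or turquoise look-alike of the dish3 alone.

How it is judged:
By the outcome, as a careful person would: the job done as asked, in the order asked, and still so for the second after the job is handed in, with the robot touching nothing.
Of dish1, dish2, dish3, dish4 only 3 to 4 are there at a start; the rules pass over those that are not, and their reading is None.
At some moment in a run one of dish1, dish2, dish3, dish4 may be knocked a few centimetres aside while the robot is not near it.
Once in a run the grip may slacken for a moment while it holds something.
It also fails if it takes over 210 s, if anything falls off the work surface, if the arm or the gripper's body presses on something with over 40 N, if the wrist force passes 120 N, or if a joint passes its speed limit or range.

## Working session

There is one attempt and no reset: what is moved stays moved. The work goes in short steps, Python scripts to look and compute and a tool call to move; the robot and the scene stay as the last step left them, time stands still between calls to the robot, and variables do not carry over. Pictures are saved under pics/ and viewed, at most 14 in all, crops included, and the job is handed in when it is done.

Besides the shell and the picture viewer there is one more tool, called after "Emit:" as name(argument=value, ...), one argument or row to a line, values as JSON. drive_tool: Moves the arm, as the interface text tells. Its arguments: {"type":"object","properties":{"rows":{"type":"array","items":{"type":"array","items":{"type":"number"}}},"grip":{"type":"number"},"newtons":{"type":"number"}},"required":["rows"]}

```bash
mkdir -p pics; ls; cat > h.py <<'E'
import numpy as np, cv2
from rig import get_state, eyes, order, manip
def shot(n, f=None):
    im,d=eyes.get_image(n)
    if f: cv2.imwrite('pics/'+f,im[:,:,::-1])
    return im,d
def world(n,uv,z=None,d=None):
    c=eyes.camera_info(n);K=np.array([[c['fx'],0,c['cx']],[0,c['fy'],c['cy']],[0,0,1]])
    uv=np.asarray(uv,float).reshape(-1,1,2)
    r=cv2.undistortPoints(uv,K,np.array(c['dist'],float)).reshape(-1,2)
    r=np.c_[r,np.ones(len(r))];R=np.array(c['R']);t=np.array(c['t'])
    o=-R.T@t; w=r@R
    if z is not None: s=(z-o[2])/w[:,2]
    else: s=np.asarray(d)
    return o+w*np.reshape(s,(-1,1))
E
python3 - <<'E'
from h import *
shot('top','top0.png');shot('scene','scene0.png')
s=get_state();print(s);print(manip.finger_overhang)
E
```

```text
pics
{'clock': 0.1, 'qpos': array([-1.38099366e+00,  2.76515992e-01,  1.50598701e+00,  2.73926918e-05,
        1.36073892e+00, -1.20980115e-01]), 'qd': array([-0.00163505, -0.00220465, -0.0034171 ,  0.00085515, -0.00023146,
       -0.00087426]), 'effort': array([ 1.22260601e-03, -4.17699301e+01, -2.46404994e+01, -1.69495206e-04,
        5.86476963e-03,  1.05318020e-05]), 'position': array([ 0.17576848, -0.54701562,  0.25254297]), 'ee_rot': array([-8.24605783e-04,  9.87951140e-01,  1.54763903e-01, -1.49860846e-05]), 'contact_force': array([ 0.38294518,  0.51059042, -0.12789086]), 'moment': array([ 0.01449625, -0.03102601,  0.0630494 ]), 'gripper_force': 0.0, 'width': 0.08542681737611625}
0.022
```

View pics/top0.png

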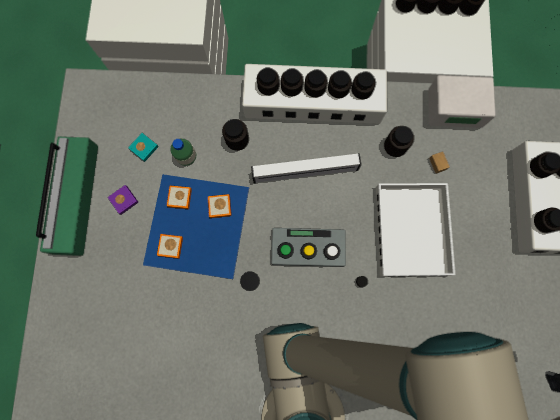

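View pics/scene0.png

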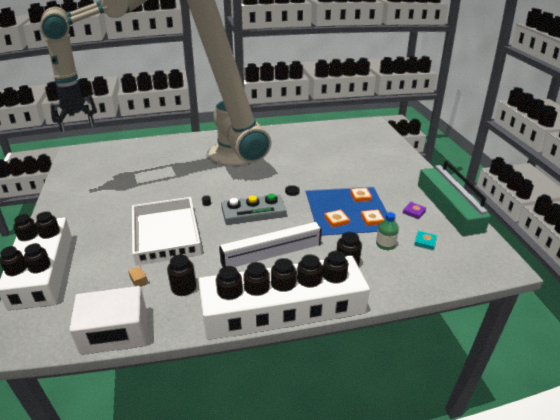

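```bash
cat >> h.py <<'E'
def dishes(im,z=0.021,n='top',roi=None,amin=40):
    """roi u0,v0,u1,v1 ; returns list of (u,v,x,y,w,h,yawdeg,depth z)"""
    hsv=cv2.cvtColor(im,cv2.COLOR_RGB2HSV)
    m=((hsv[...,0]>=4)&(hsv[...,0]<=18)&(hsv[...,1]>130)&(hsv[...,2]>110)).astype(np.uint8)
    if roi:
        k=np.zeros_like(m);k[roi[1]:roi[3],roi[0]:roi[2]]=1;m*=k
    m=cv2.morphologyEx(m,cv2.MORPH_CLOSE,np.ones((3,3)))
    out=[]
    for c in cv2.findContours(m,cv2.RETR_EXTERNAL,cv2.CHAIN_APPROX_NONE)[0]:
        if cv2.contourArea(c)<amin: continue
        w=world(n,c.reshape(-1,2),z=z)[:,:2].astype(np.float32)
        (x,y),(a,b),g=cv2.minAreaRect(w*1000)
        u,v=c.reshape(-1,2).mean(0)
        g=(g+45)%90-45
        out.append(tuple(np.round([u,v,x,y,a,b,g],1)))
    return out
def report():
    s=get_state();return s['clock'],np.round(s['position'],4),round(s['width'],4)
E
python3 - <<'E'
from h import *
im,d=shot('top')
for o in dishes(im):print(o)
hsv=cv2.cvtColor(im,cv2.COLOR_RGB2HSV)
cv2.imwrite('pics/crop1.png',cv2.resize(im[125:300,95:375,::-1],None,fx=2.8,fy=2.8,interpolation=cv2.INTER_CUBIC))
print('cam',-np.array(eyes.camera_info('top')['R']).T@eyes.camera_info('top')['t'])
def blob(lo,hi,roi,z,nm):
    m=cv2.inRange(hsv,np.array(lo),np.array(hi));k=np.zeros_like(m);k[roi[1]:roi[3],roi[0]:roi[2]]=255;m&=k
    cs=cv2.findContours(m,cv2.RETR_EXTERNAL,cv2.CHAIN_APPROX_NONE)[0];c=max(cs,key=cv2.contourArea)
    w=world('top',c.reshape(-1,2),z=z)[:,:2].astype(np.float32)*1000
    print(nm,cv2.minAreaRect(w), 'depthz',world('top',[c.reshape(-1,2).mean(0)],d=[d[tuple(c.reshape(-1,2).mean(0).astype(int)[::-1])]])[0])
blob((0,0,170),(180,60,255),(240,145,370,190),.065,'bar')
blob((0,0,150),(180,60,255),(370,175,460,285),.045,'basket')
blob((100,100,60),(130,255,255),(130,165,260,285),.003,'mat')
blob((45,100,60),(80,255,255),(275,240,297,262),.048,'green')
blob((18,120,100),(35,255,255),(297,240,320,262),.048,'yellow')
blob((0,0,180),(180,60,255),(322,240,344,262),.048,'white')
E
```

```text
(np.float64(169.0), np.float64(245.5), np.float64(425.9), np.float64(379.2), np.float64(59.8), np.float64(59.3), np.float64(-4.6))
(np.float64(218.8), np.float64(205.3), np.float64(543.0), np.float64(251.9), np.float64(58.9), np.float64(59.7), np.float64(8.3))
(np.float64(178.4), np.float64(196.4), np.float64(563.4), np.float64(366.4), np.float64(59.8), np.float64(59.2), np.float64(-2.8))
(np.float64(440.1), np.float64(161.1), np.float64(697.2), np.float64(-365.3), np.float64(46.5), np.float64(31.3), np.float64(21.1))
cam [0.30271342 0.0594515  1.2449652 ]
bar ((657.4354858398438, 16.89374542236328), (29.939931869506836, 288.4842224121094), 9.55233383178711) depthz [0.6571178  0.01792111 0.06485998]
basket ((498.4644775390625, -286.3660583496094), (249.9832763671875, 192.0569610595703), 2.5752851963043213) depthz [ 0.50089465 -0.29620186  0.00985046]
mat ((487.7496032714844, 313.15673828125), (250.37461853027344, 260.0177307128906), 83.75928497314453) depthz [0.4833438  0.31193466 0.00649845]
green ((425.67236328125, 62.66029357910156), (23.857027053833008, 23.885921478271484), 2.4076485633850098) depthz [0.42546586 0.06284333 0.0515363 ]
yellow ((428.20745849609375, 1.6915655136108398), (23.929035186767578, 23.905885696411133), 1.9347034692764282) depthz [0.42640277 0.00110106 0.05383774]
white ((428.8662109375, -61.32185363769531), (24.138578414916992, 22.751405715942383), 46.842655181884766) depthz [ 0.42774141 -0.0604215   0.05568135]
```

View pics/crop1.png

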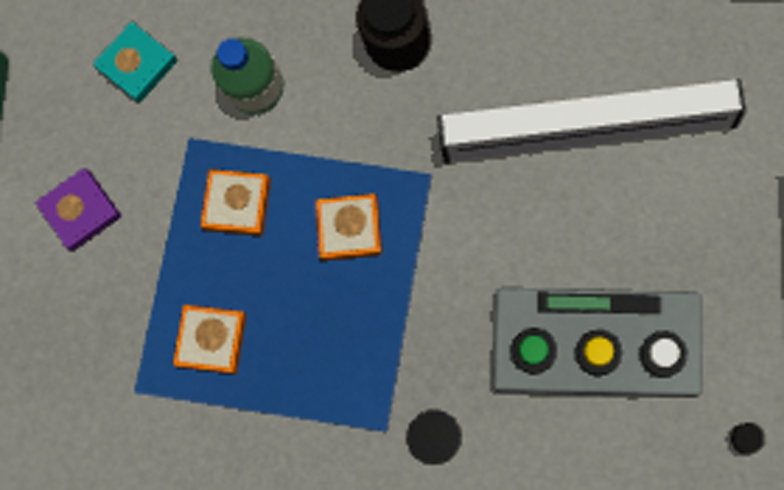

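The three orange dishes on the mat, at crop pixels (235,200), (348,226) and (209,339), match the description. The purple (77,208) and turquoise (135,60) look-alikes are off the mat, so I leave them. The keys from left to right are green (533,350), yellow (598,351) and white (665,352).

```bash
cat > go.py <<'E'
import sys
from h import *
# usage: go.py x y z theta(deg of tool x)   (mm)
s=get_state();q=s['ee_rot'];w,x,y,z=q
tx=np.array([1-2*(y*y+z*z),2*(x*y+w*z)]);th=np.degrees(np.arctan2(tx[1],tx[0]))
p=s['position']*1000
print('t',round(s['clock'],2),'pos',p.round(1),'th',th.round(2),'w',round(s['width']*1000,1),'F',s['contact_force'].round(1))
for k in range(1,len(sys.argv),4):
    X,Y,Z,T=map(float,sys.argv[k:k+4]);a=np.radians(th);d=np.array([X,Y])-p[:2]
    print(np.round([(d@[np.cos(a),np.sin(a)])/25,(d@[np.sin(a),-np.cos(a)])/25,(p[2]-Z)/25,-(T-th)/6],3))
E
python3 go.py 425.9 379.2 120 85.4
```

```text
t 0.15 pos [ 175.8 -547.1  252.7] th 17.81 w 85.3 F [ 0.4  0.3 -0.8]
[ 20.857 -32.218   5.306 -11.265]
```

Emit:
drive_tool(
  rows=[
    [0.8, -1.2, 0, -1],
    [1.6, -2.4, 0, -2],
    [2.4, -3.7, 0, -3],
    [3.2, -4.9, 0, -4],
    [4.0, -6.1, 0, -5],
    [4.8, -7.3, 0, -6],
    [5.6, -8.6, 0, -7],
    [6.4, -9.8, 0, -8],
  ],
  grip=72,
  newtons=50,
)

```text
clock: 0.82
position: [0.253, -0.2631, 0.253]
ee_rot: [-0.0, 0.838, 0.545, 0.0]
contact_force: [1.1, 0.4, -0.9]
width: 0.0722
gripper_force: 0.0
```

```bash
python3 go.py 425.9 379.2 120 85.4
```

```text
t 0.82 pos [ 253.  -263.1  253. ] th 66.05 w 72.2 F [ 1.1  0.4 -0.9]
[26.287 -4.107  5.321 -3.224]
```

Emit:
drive_tool(
  rows=[
    [1.6, -0.3, 0, -0.4],
    [3.2, -0.5, 0, -0.8],
    [4.8, -0.8, 0, -1.2],
    [6.4, -1.0, 0, -1.6],
    [8.0, -1.3, 0, -2],
    [9.6, -1.5, 0, -2.4],
    [11.2, -1.8, 0, -2.8],
    [12.8, -2.0, 0, -3.2],
  ],
)

```text
clock: 1.48
position: [0.3381, 0.0492, 0.2534]
ee_rot: [0.0, 0.736, 0.676, 0.0]
contact_force: [1.5, -0.1, 1.3]
width: 0.0723
gripper_force: 0.0
```

```bash
python3 go.py 425.9 379.2 120 85.4
```

```text
t 1.48 pos [338.1  49.2 253.4] th 85.14 w 72.3 F [ 1.5 -0.1  1.3]
[13.449  2.38   5.337 -0.043]
```

Emit:
drive_tool(
  rows=[
    [1.6, 0.3, 0.3, 0],
    [3.2, 0.6, 0.6, 0],
    [4.8, 0.9, 1.0, 0],
    [6.4, 1.1, 1.5, 0],
    [8.0, 1.4, 2.2, 0],
    [9.6, 1.7, 3.0, 0],
    [11.2, 2.0, 4.0, 0],
    [12.5, 2.2, 5.0, 0],
  ],
)

```text
clock: 2.15
position: [0.4189, 0.3462, 0.1351]
ee_rot: [0.0, 0.737, 0.676, 0.001]
contact_force: [0.8, -0.3, -0.0]
width: 0.0715
gripper_force: 0.0
```

```bash
python3 - <<'E'
from h import *
im,d=shot('top','t1.png')
for o in dishes(im,roi=(100,140,270,300)):print(*map(float,o))
E
python3 go.py 425.9 379.2 60 85.4 425.9 379.2 28 85.4
```

```text
218.8 205.3 543.0 251.9 58.9 59.7 8.3
178.4 196.4 563.4 366.4 59.8 59.2 -2.8
t 2.2 pos [419.  350.4 129.7] th 85.08 w 72.2 F [ 0.9  5.1 -1.9]
[ 1.17   0.176  2.787 -0.053]
[ 1.17   0.176  4.067 -0.053]
```

Emit:
drive_tool(
  rows=[
    [0.6, 0.1, 0, -0.05],
    [1.16, 0.18, 0.4, -0.05],
    [1.16, 0.18, 1.2, -0.05],
    [1.16, 0.18, 2.0, -0.05],
    [1.16, 0.18, 2.8, -0.05],
    [1.16, 0.18, 3.3, -0.05],
    [1.16, 0.18, 3.5, -0.05],
    [1.16, 0.18, 3.5, -0.05],
  ],
)

```text
clock: 2.87
position: [0.4244, 0.3713, 0.0469]
ee_rot: [-0.0, 0.735, 0.678, -0.002]
contact_force: [0.2, -0.2, 0.6]
width: 0.0722
gripper_force: 0.0
```

```bash
python3 - <<'E'
from h import *
im,d=shot('scene','s1.png')
cv2.imwrite('pics/s1c.png',cv2.resize(im[100:260,270:470,::-1],None,fx=3.5,fy=3.5,interpolation=cv2.INTER_CUBIC))
E
python3 go.py 425.9 379.2 30 85.4
```

```text
t 2.92 pos [425.1 371.8  47.9] th 85.3 w 72.0 F [-0.3  0.4  0.1]
[ 0.297  0.007  0.716 -0.017]
```

View pics/s1c.png

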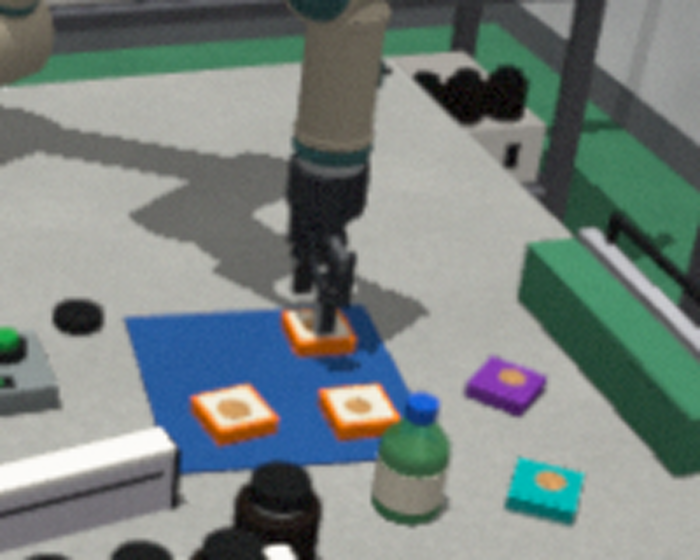

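The gripper is above the dish with its fingers on both sides of it, near crop (320,300). I descend and close.

Emit:
drive_tool(
  rows=[
    [0.3, 0, 0.2, 0],
    [0.3, 0, 0.4, 0],
    [0.3, 0, 0.6, 0],
    [0.3, 0, 0.8, 0],
    [0.3, 0, 0.9, 0],
    [0.3, 0, 0.95, 0],
    [0.3, 0, 0.95, 0],
    [0.3, 0, 0.95, 0],
  ],
)

```text
clock: 3.58
position: [0.4259, 0.3795, 0.0244]
ee_rot: [0.0, 0.735, 0.678, -0.0]
contact_force: [-0.3, 0.1, 0.1]
width: 0.072
gripper_force: 0.0
```

Emit:
drive_tool(
  rows=[
    [0, 0, 0, 0],
    [0, 0, 0, 0],
    [0, 0, 0, 0],
    [0, 0, 0, 0],
    [0, 0, 0, 0],
    [0, 0, 0, 0],
    [0, 0, 0, 0],
    [0, 0, 0, 0],
  ],
  grip=50,
)

```text
clock: 4.25
position: [0.4263, 0.3798, 0.025]
ee_rot: [0.0, 0.735, 0.678, 0.001]
contact_force: [-0.6, -0.5, 5.6]
width: 0.0585
gripper_force: 55.5
```

```bash
python3 go.py 670 -57 130 99.5
```

```text
t 4.25 pos [426.3 379.8  25. ] th 85.3 w 58.5 F [-0.6 -0.5  5.6]
[-16.615  11.146  -4.2    -2.366]
```

Emit:
drive_tool(
  rows=[
    [0, 0, -0.7, 0],
    [0, 0, -1.5, 0],
    [0, 0, -2.5, 0],
    [0, 0, -3.4, 0],
    [-0.8, 0.5, -4.0, -0.2],
    [-1.9, 1.3, -4.2, -0.4],
    [-3.0, 2.0, -4.2, -0.7],
    [-4.1, 2.7, -4.2, -1.0],
  ],
)

```text
clock: 4.92
position: [0.485, 0.271, 0.1296]
ee_rot: [0.0, 0.698, 0.716, 0.0]
contact_force: [0.5, 0.1, -1.3]
width: 0.059
gripper_force: 54.7
```

Emit:
drive_tool(
  rows=[
    [-1.2, 0.8, 0, -0.2],
    [-2.4, 1.6, 0, -0.4],
    [-3.6, 2.4, 0, -0.6],
    [-4.8, 3.2, 0, -0.8],
    [-6.0, 4.0, 0, -1.0],
    [-7.2, 4.8, 0, -1.2],
    [-8.4, 5.6, 0, -1.4],
    [-9.4, 6.2, 0, -1.4],
  ],
)

```text
clock: 5.58
position: [0.6462, 0.0381, 0.1285]
ee_rot: [0.0, 0.645, 0.764, -0.0]
contact_force: [0.1, 1.4, -1.3]
width: 0.0585
gripper_force: 54.7
```

```bash
python3 go.py 669.9 -57 130 99.5 669.9 -57 89 99.5
```

```text
t 5.58 pos [646.2  38.1 128.5] th 99.69 w 58.5 F [ 0.1  1.4 -1.3]
[-3.909  0.295 -0.059  0.032]
[-3.909  0.295  1.581  0.032]
```

Emit:
drive_tool(
  rows=[
    [-1.0, 0.1, 0, 0],
    [-2.0, 0.2, 0, 0],
    [-2.8, 0.3, 0, 0],
    [-3.2, 0.3, 0, 0],
    [-3.4, 0.3, 0, 0],
    [-3.4, 0.3, 0, 0],
    [-3.4, 0.3, 0, 0],
    [-3.4, 0.3, 0, 0],
  ],
)

```text
clock: 6.25
position: [0.6662, -0.0406, 0.1294]
ee_rot: [-0.0, 0.644, 0.765, 0.0]
contact_force: [0.3, 0.8, -1.1]
width: 0.0588
gripper_force: 54.7
```

```bash
python3 go.py 669.9 -57 89 99.5
```

```text
t 6.25 pos [666.2 -40.6 129.4] th 99.77 w 58.8 F [ 0.3  0.8 -1.1]
[-0.672  0.033  1.615  0.045]
```

Emit:
drive_tool(
  rows=[
    [-0.4, 0, 0.2, 0],
    [-0.68, 0, 0.5, 0],
    [-0.68, 0, 0.9, 0],
    [-0.68, 0, 1.2, 0],
    [-0.68, 0, 1.4, 0],
    [-0.68, 0, 1.5, 0],
    [-0.68, 0, 1.58, 0],
    [-0.68, 0, 1.6, 0],
  ],
)

```text
clock: 6.92
position: [0.6695, -0.0586, 0.089]
ee_rot: [-0.0, 0.645, 0.764, -0.0]
contact_force: [-0.9, -0.4, -0.5]
width: 0.0587
gripper_force: 54.7
```

```bash
python3 go.py 669.9 -57 87 99.5
```

```text
t 6.92 pos [669.5 -58.6  89. ] th 99.72 w 58.7 F [-0.9 -0.4 -0.5]
[0.061 0.025 0.079 0.036]
```

Now I lower until contact.

Emit:
drive_tool(
  rows=[
    [0, 0, 0.04, 0],
    [0, 0, 0.06, 0],
    [0, 0, 0.08, 0],
    [0, 0, 0.1, 0],
    [0, 0, 0.1, 0],
    [0, 0, 0.1, 0],
    [0, 0, 0.1, 0],
    [0, 0, 0.1, 0],
  ],
)

```text
clock: 7.58
position: [0.6697, -0.0588, 0.087]
ee_rot: [0.0, 0.645, 0.764, -0.0]
contact_force: [-0.1, -0.0, -0.6]
width: 0.0585
gripper_force: 54.7
```

Emit:
drive_tool(
  rows=[
    [0, 0, 0.03, 0],
    [0, 0, 0.05, 0],
    [0, 0, 0.07, 0],
    [0, 0, 0.08, 0],
    [0, 0, 0.08, 0],
    [0, 0, 0.08, 0],
    [0, 0, 0.08, 0],
    [0, 0, 0.08, 0],
  ],
)

```text
clock: 8.25
position: [0.6697, -0.0588, 0.087]
ee_rot: [0.001, 0.645, 0.764, 0.0]
contact_force: [-3.2, 0.4, 8.9]
width: 0.0586
gripper_force: 55.8
```

Contact. I release and retreat, then head for the next dish.

Emit:
drive_tool(
  rows=[
    [0, 0, -0.04, 0],
    [0, 0, -0.04, 0],
    [0, 0, -0.04, 0],
    [0, 0, -0.04, 0],
    [0, 0, -0.04, 0],
    [0, 0, -0.3, 0],
    [0, 0, -0.8, 0],
    [0, 0, -1.6, 0],
  ],
  grip=74,
)

```text
clock: 8.92
position: [0.6683, -0.0586, 0.1235]
ee_rot: [-0.002, 0.645, 0.764, -0.001]
contact_force: [0.0, 0.8, -0.7]
width: 0.0744
gripper_force: 0.0
```

Emit:
drive_tool(
  rows=[
    [0, 0, -1, 0],
    [1, 0, -1.5, 0],
    [2.3, 0, -1.5, 0],
    [3.8, 0, -1.5, 0],
    [5.3, 0.6, -1.5, 0],
    [6.8, 1.1, -1.5, 0],
    [8.3, 1.6, -1.5, 0],
    [9.8, 2.1, -1.5, 0],
  ],
)

```text
clock: 9.58
position: [0.6802, 0.1934, 0.1631]
ee_rot: [0.0, 0.645, 0.764, 0.0]
contact_force: [0.3, -0.1, 0.1]
width: 0.0742
gripper_force: 0.0
```

```bash
python3 - <<'E'
from h import *
im,d=shot('top','t2.png')
for o in dishes(im,roi=(100,140,270,300)):print(*map(float,o))
for o in dishes(im,z=.083,roi=(240,130,380,200)):print('bar',*map(float,o))
E
python3 go.py 543 251.9 80 98.3 563.4 366.4 80 87.2
```

```text
178.2 196.6 563.4 366.5 59.5 59.3 -2.4
bar 334.3 159.5 669.3 -57.7 59.6 61.3 9.9
t 9.63 pos [681.1 202.3 162.9] th 99.94 w 74.0 F [ 3.5  5.4 -0.2]
[ 2.907 -5.098  3.315  0.274]
[ 7.277 -3.503  3.315  2.124]
```

Emit:
drive_tool(
  rows=[
    [0.8, -0.4, 0, 0.3],
    [2.0, -1.0, 0, 0.6],
    [3.4, -1.7, 0, 0.9],
    [4.8, -2.4, 0.4, 1.2],
    [6.0, -3.0, 0.9, 1.5],
    [6.9, -3.5, 1.5, 1.8],
    [7.0, -3.5, 2.3, 2.1],
    [7.0, -3.5, 2.8, 2.1],
  ],
)

```text
clock: 10.3
position: [0.5623, 0.3509, 0.0913]
ee_rot: [-0.0, 0.724, 0.69, -0.001]
contact_force: [0.2, -1.3, 0.1]
width: 0.0741
gripper_force: 0.0
```

```bash
python3 go.py 563.4 366.4 25 87.4
```

```text
t 10.3 pos [562.3 350.9  91.3] th 87.23 w 74.1 F [ 0.2 -1.3  0.1]
[ 0.623  0.016  2.654 -0.028]
```

Emit:
drive_tool(
  rows=[
    [0.3, 0, 0.3, 0],
    [0.55, 0, 0.7, 0],
    [0.6, 0, 1.2, 0],
    [0.6, 0, 1.7, 0],
    [0.6, 0, 2.2, 0],
    [0.6, 0, 2.5, 0],
    [0.6, 0, 2.6, 0],
    [0.6, 0, 2.6, 0],
  ],
)

```text
clock: 10.97
position: [0.5647, 0.3637, 0.0263]
ee_rot: [-0.0, 0.725, 0.689, -0.001]
contact_force: [-0.1, -0.1, 1.0]
width: 0.0739
gripper_force: 0.0
```

```bash
python3 go.py 563.4 366.4 25.5 87.4
```

```text
t 10.97 pos [564.7 363.7  26.3] th 87.08 w 73.9 F [-0.1 -0.1  1. ]
[ 0.107 -0.058  0.031 -0.053]
```

Close, lift, and carry to the middle slot (657.4, 16.9).

Emit:
drive_tool(
  rows=[
    [0.1, 0, 0.03, 0],
    [0.1, 0, 0.03, 0],
    [0.1, 0, 0.03, 0],
    [0.1, 0, 0.03, 0],
    [0.1, 0, 0.03, 0],
    [0.1, 0, 0.03, 0],
    [0.1, 0, 0.03, 0],
    [0.1, 0, 0.03, 0],
  ],
  grip=50,
)

```text
clock: 11.63
position: [0.5658, 0.3671, 0.0274]
ee_rot: [0.0, 0.725, 0.689, 0.001]
contact_force: [0.1, 0.6, 5.0]
width: 0.0585
gripper_force: 56.3
```

Emit:
drive_tool(
  rows=[
    [0, 0, -0.7, 0],
    [0, 0, -1.5, 0],
    [0, 0, -2.5, 0],
    [0, 0, -3.4, 0],
    [0, 0, -4.0, 0],
    [-1.0, 0, -4.2, 0],
    [-2.0, 0.2, -4.2, -0.3],
    [-3.2, 0.4, -4.2, -0.6],
  ],
)

```text
clock: 12.3
position: [0.5706, 0.2865, 0.1316]
ee_rot: [-0.0, 0.701, 0.713, -0.0]
contact_force: [1.4, 0.1, -1.7]
width: 0.059
gripper_force: 55.7
```

```bash
python3 go.py 657.4 16.9 130 99.6
```

```text
t 12.3 pos [570.6 286.5 131.6] th 90.92 w 59.0 F [ 1.4  0.1 -1.7]
[-10.837   3.3     0.065  -1.447]
```

Emit:
drive_tool(
  rows=[
    [-1.4, 0.4, 0, -0.2],
    [-2.9, 0.9, 0, -0.4],
    [-4.4, 1.3, 0, -0.6],
    [-5.9, 1.8, 0, -0.8],
    [-7.4, 2.3, 0, -1.0],
    [-8.9, 2.7, 0, -1.2],
    [-9.9, 3.1, 0, -1.4],
    [-10.4, 3.2, 0, -1.4],
  ],
)

```text
clock: 12.97
position: [0.6554, 0.0233, 0.1308]
ee_rot: [0.0, 0.65, 0.76, -0.001]
contact_force: [0.2, 0.5, -0.9]
width: 0.0589
gripper_force: 55.6
```

```bash
python3 go.py 657.4 16.9 91 99.6
```

```text
t 12.97 pos [655.4  23.3 130.8] th 98.95 w 58.9 F [ 0.2  0.5 -0.9]
[-0.266  0.041  1.593 -0.109]
```

Emit:
drive_tool(
  rows=[
    [-0.1, 0.05, 0.2, -0.05],
    [-0.1, 0.05, 0.5, -0.1],
    [-0.1, 0.05, 0.9, -0.1],
    [-0.1, 0.05, 1.2, -0.1],
    [-0.1, 0.05, 1.4, -0.1],
    [-0.1, 0.05, 1.55, -0.1],
    [-0.1, 0.05, 1.6, -0.1],
    [-0.1, 0.05, 1.6, -0.1],
  ],
)

```text
clock: 13.63
position: [0.6557, 0.0258, 0.0913]
ee_rot: [-0.0, 0.644, 0.765, -0.0]
contact_force: [-0.1, 0.8, -0.8]
width: 0.0581
gripper_force: 55.6
```

Emit:
drive_tool(
  rows=[
    [0, 0, 0.04, 0],
    [0, 0, 0.06, 0],
    [0, 0, 0.08, 0],
    [0, 0, 0.09, 0],
    [0, 0, 0.1, 0],
    [0, 0, 0.1, 0],
    [0, 0, 0.1, 0],
    [0, 0, 0.1, 0],
  ],
)

```text
clock: 14.3
position: [0.6561, 0.025, 0.0894]
ee_rot: [0.0, 0.645, 0.764, 0.0]
contact_force: [0.4, 0.1, 0.4]
width: 0.0586
gripper_force: 55.7
```

Emit:
drive_tool(
  rows=[
    [0, 0, 0.04, 0],
    [0, 0, 0.04, 0],
    [0, 0, 0.04, 0],
    [0, 0, 0.04, 0],
    [0, 0, 0.04, 0],
    [0, 0, 0.04, 0],
    [0, 0, 0.04, 0],
    [0, 0, 0.04, 0],
  ],
)

```text
clock: 14.97
position: [0.6561, 0.025, 0.0894]
ee_rot: [0.0, 0.645, 0.764, 0.0]
contact_force: [-1.7, -1.1, 5.5]
width: 0.0579
gripper_force: 56.3
```

Emit:
drive_tool(
  rows=[
    [0, 0, 0, 0],
    [0, 0, 0, 0],
    [0, 0, 0, 0],
    [0, 0, 0, 0],
    [0, 0, 0, 0],
    [0, 0, -0.3, 0],
    [0, 0, -0.8, 0],
    [0, 0, -1.6, 0],
  ],
  grip=74,
)

```text
clock: 15.63
position: [0.6547, 0.0252, 0.1271]
ee_rot: [-0.002, 0.645, 0.764, -0.001]
contact_force: [0.3, -0.1, -0.2]
width: 0.0741
gripper_force: 0.0
```

Emit:
drive_tool(
  rows=[
    [0, 0, -0.5, 0],
    [0, 0, -1, 0],
    [0, -1, -1, 0],
    [0, -2.2, -1, 0],
    [0.5, -3.4, -1, 0],
    [1.5, -4.6, -1, 0],
    [2.5, -5.5, -1, 0],
    [3.0, -5.5, -1, 0],
  ],
)

```text
clock: 16.3
position: [0.5015, 0.0772, 0.1534]
ee_rot: [-0.003, 0.645, 0.764, -0.002]
contact_force: [-0.0, 0.1, -0.8]
width: 0.0742
gripper_force: 0.0
```

```bash
python3 - <<'E'
from h import *
im,d=shot('top','t3.png')
for o in dishes(im,roi=(100,140,270,300)):print(*map(float,o))
for o in dishes(im,z=.083,roi=(240,130,380,200)):print('bar',*map(float,o))
E
python3 go.py 543 251.9 60 98.3
```

```text
218.8 205.3 543.0 251.9 58.9 59.7 8.3
bar 334.2 159.6 669.3 -57.7 59.6 61.3 9.9
t 16.35 pos [504.4  78.8 153.8] th 99.77 w 73.5 F [0.8 1.3 0.3]
[6.562 2.696 3.753 0.244]
```

View pics/t3.png

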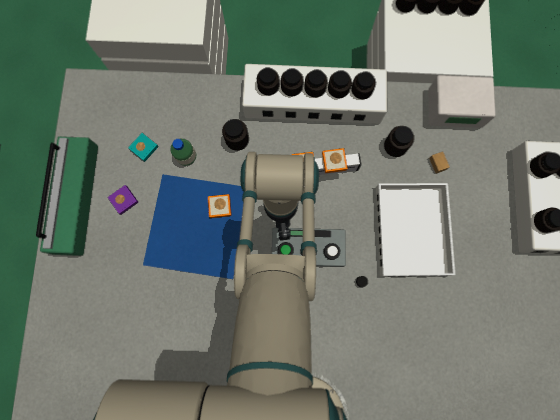

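The right-hand dish is on the bar (335,160) and the second is partly hidden at (304,158). The last dish is still on the mat at (219,205). The arm hides the rest.

Emit:
drive_tool(
  rows=[
    [1.0, 0.4, 0.3, 0.1],
    [2.2, 0.9, 0.7, 0.2],
    [3.5, 1.5, 1.1, 0.2],
    [4.8, 2.0, 1.5, 0.2],
    [5.7, 2.4, 1.9, 0.2],
    [6.2, 2.6, 2.4, 0.2],
    [6.3, 2.6, 2.9, 0.2],
    [6.3, 2.6, 3.1, 0.2],
  ],
)

```text
clock: 17.02
position: [0.5451, 0.2425, 0.0737]
ee_rot: [-0.0, 0.652, 0.758, -0.001]
contact_force: [0.1, 0.3, -0.1]
width: 0.0737
gripper_force: 0.0
```

```bash
python3 go.py 543 251.9 25.5 98.3
```

```text
t 17.02 pos [545.1 242.5  73.7] th 98.61 w 73.7 F [ 0.1  0.3 -0.1]
[ 0.385 -0.027  1.927  0.051]
```

Emit:
drive_tool(
  rows=[
    [0.3, 0, 0.2, 0.05],
    [0.35, 0, 0.6, 0.05],
    [0.35, 0, 1.0, 0.05],
    [0.35, 0, 1.4, 0.05],
    [0.35, 0, 1.7, 0.05],
    [0.35, 0, 1.85, 0.05],
    [0.35, 0, 1.9, 0.05],
    [0.35, 0, 1.9, 0.05],
  ],
)

```text
clock: 17.68
position: [0.544, 0.2505, 0.0278]
ee_rot: [-0.0, 0.655, 0.756, -0.0]
contact_force: [-0.9, -0.1, 0.6]
width: 0.0743
gripper_force: 0.0
```

Emit:
drive_tool(
  rows=[
    [0, 0, 0, 0],
    [0, 0, 0, 0],
    [0, 0, 0, 0],
    [0, 0, 0, 0],
    [0, 0, 0, 0],
    [0, 0, 0, 0],
    [0, 0, 0, 0],
    [0, 0, 0, 0],
  ],
  grip=50,
)

```text
clock: 18.35
position: [0.5447, 0.2509, 0.029]
ee_rot: [0.001, 0.655, 0.756, 0.001]
contact_force: [0.3, 0.3, 4.5]
width: 0.0585
gripper_force: 55.1
```

Emit:
drive_tool(
  rows=[
    [0, 0, -0.7, 0],
    [0, 0, -1.5, 0],
    [0, 0, -2.5, 0],
    [0, 0, -3.4, 0],
    [0, 0, -4.0, 0],
    [-0.5, 0.2, -4.2, 0],
    [-1.2, 0.6, -4.2, 0],
    [-2.0, 1.0, -4.2, 0],
  ],
)

```text
clock: 19.02
position: [0.5758, 0.2042, 0.1329]
ee_rot: [-0.0, 0.654, 0.756, -0.0]
contact_force: [0.3, 0.2, -0.4]
width: 0.0584
gripper_force: 54.4
```

```bash
python3 go.py 643.4 100.7 130 99.6
```

```text
t 19.02 pos [575.8 204.2 132.9] th 98.31 w 58.4 F [ 0.3  0.2 -0.4]
[-4.489  2.077  0.115 -0.215]
```

Emit:
drive_tool(
  rows=[
    [-0.8, 0.4, 0, -0.1],
    [-1.8, 0.9, 0, -0.2],
    [-2.8, 1.3, 0, -0.2],
    [-3.7, 1.7, 0, -0.2],
    [-4.1, 1.95, 0, -0.2],
    [-4.2, 1.95, 0.2, -0.2],
    [-4.2, 1.95, 0.6, -0.2],
    [-4.2, 1.95, 0.9, -0.2],
  ],
)

```text
clock: 19.68
position: [0.6377, 0.1085, 0.1089]
ee_rot: [-0.001, 0.647, 0.763, -0.001]
contact_force: [-0.5, 0.1, -0.9]
width: 0.0585
gripper_force: 54.4
```

```bash
python3 go.py 643.4 100.7 92.5 99.6
```

```text
t 19.68 pos [637.7 108.5 108.9] th 99.41 w 58.5 F [-0.5  0.1 -0.9]
[-0.344  0.175  0.657 -0.032]
```

Emit:
drive_tool(
  rows=[
    [-0.1, 0.1, 0.1, 0],
    [-0.2, 0.1, 0.2, 0],
    [-0.2, 0.1, 0.4, 0],
    [-0.2, 0.1, 0.5, 0],
    [-0.2, 0.1, 0.55, 0],
    [-0.2, 0.1, 0.55, 0],
    [-0.2, 0.1, 0.55, 0],
    [-0.2, 0.1, 0.55, 0],
  ],
)

```text
clock: 20.35
position: [0.6426, 0.1034, 0.0973]
ee_rot: [0.0, 0.647, 0.763, 0.0]
contact_force: [0.0, -0.1, -1.0]
width: 0.0587
gripper_force: 54.4
```

Emit:
drive_tool(
  rows=[
    [0, 0, 0.03, 0],
    [0, 0, 0.06, 0],
    [0, 0, 0.08, 0],
    [0, 0, 0.08, 0],
    [0, 0, 0.08, 0],
    [0, 0, 0.08, 0],
    [0, 0, 0.08, 0],
    [0, 0, 0.08, 0],
  ],
)

```text
clock: 21.02
position: [0.6425, 0.1033, 0.095]
ee_rot: [0.0, 0.647, 0.763, -0.0]
contact_force: [1.0, 0.3, -1.6]
width: 0.0586
gripper_force: 54.4
```

Emit:
drive_tool(
  rows=[
    [0, 0, 0.03, 0],
    [0, 0, 0.06, 0],
    [0, 0, 0.09, 0],
    [0, 0, 0.12, 0],
    [0, 0, 0.12, 0],
    [0, 0, 0.12, 0],
    [0, 0, 0.12, 0],
    [0, 0, 0.12, 0],
  ],
)

```text
clock: 21.68
position: [0.6425, 0.1033, 0.092]
ee_rot: [0.0, 0.647, 0.763, -0.0]
contact_force: [-0.4, -0.1, -0.8]
width: 0.0579
gripper_force: 54.4
```

Emit:
drive_tool(
  rows=[
    [0, 0, 0.02, 0],
    [0, 0, 0.04, 0],
    [0, 0, 0.06, 0],
    [0, 0, 0.06, 0],
    [0, 0, 0.06, 0],
    [0, 0, 0.06, 0],
    [0, 0, 0.06, 0],
    [0, 0, 0.06, 0],
  ],
)

```text
clock: 22.35
position: [0.6425, 0.1033, 0.091]
ee_rot: [0.0, 0.647, 0.763, 0.0]
contact_force: [-2.1, -0.5, 5.0]
width: 0.0581
gripper_force: 55.0
```

Emit:
drive_tool(
  rows=[
    [0, 0, 0, 0],
    [0, 0, 0, 0],
    [0, 0, 0, 0],
    [0, 0, 0, 0],
    [0, 0, 0, 0],
    [0, 0, -0.3, 0],
    [0, 0, -0.8, 0],
    [0, 0, -1.6, 0],
  ],
  grip=74,
)

```text
clock: 23.02
position: [0.6412, 0.1032, 0.1293]
ee_rot: [-0.001, 0.647, 0.763, -0.001]
contact_force: [-0.5, 0.1, 0.8]
width: 0.0741
gripper_force: 0.0
```

Emit:
drive_tool(
  rows=[
    [0, -0.5, -1, 0],
    [0, -1.5, -1, 0],
    [-0.6, -3, -1, 0],
    [-1.4, -4.4, -1, 0],
    [-2.4, -5.5, -1, 0],
    [-3.4, -6.6, -1, 0],
    [-4.4, -7.7, -1, 0],
    [-5.2, -8.2, -1, 0],
  ],
  grip=0,
)

```text
clock: 23.68
position: [0.4579, -0.0596, 0.1559]
ee_rot: [-0.001, 0.647, 0.763, -0.001]
contact_force: [-0.1, 0.7, -0.5]
width: -0.0001
gripper_force: 0.0
```

```bash
python3 - <<'E'
from h import *
im,d=shot('top','t4.png')
for o in dishes(im,z=.083,roi=(100,130,380,290)):print('bar',*map(float,o))
im,d=shot('scene','s4.png')
cv2.imwrite('pics/s4c.png',cv2.resize(im[140:320,160:400,::-1],None,fx=3.2,fy=3.2,interpolation=cv2.INTER_CUBIC))
E
python3 go.py 428.5 -61 100 99.8
```

```text
bar 273.1 166.7 642.0 105.3 59.8 59.5 9.3
bar 303.1 163.1 655.8 25.7 59.7 60.2 9.1
bar 334.2 159.6 669.3 -57.7 59.6 61.3 9.9
t 23.78 pos [459.9 -60.9 156.2] th 99.2 w -0.1 F [ 0.7  0.4 -0.4]
[ 0.195 -1.239  2.249 -0.1  ]
```

View pics/s4c.png

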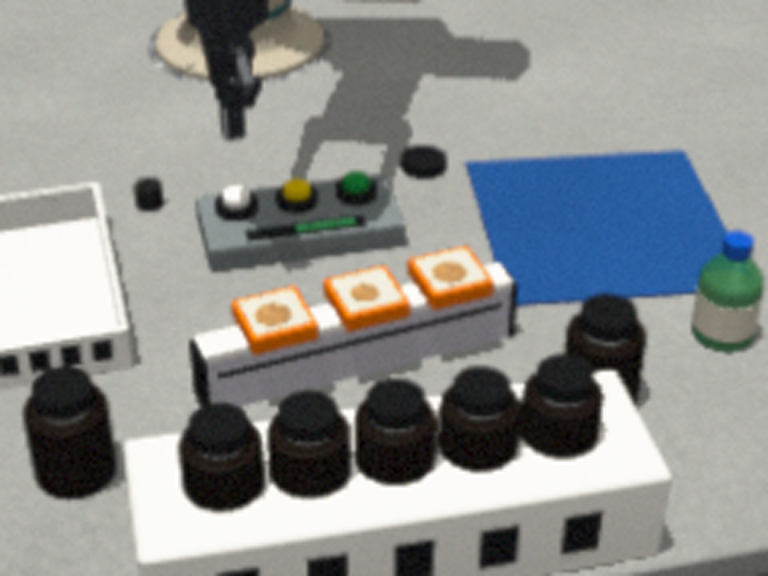

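All three dishes lie flat on the bar, at crop (275,320), (367,297) and (450,272), and the mat is empty. Next are the keys, white first (236,198).

Emit:
drive_tool(
  rows=[
    [0.1, -0.5, 0.3, 0],
    [0.2, -1.0, 0.6, 0],
    [0.2, -1.2, 1.0, 0],
    [0.2, -1.2, 1.5, 0],
    [0.2, -1.2, 2.0, 0],
    [0.2, -1.2, 2.5, 0],
    [0.2, -1.2, 2.8, 0],
    [0.2, -1.2, 2.9, 0],
  ],
)

```text
clock: 24.45
position: [0.431, -0.0579, 0.0822]
ee_rot: [-0.001, 0.647, 0.763, -0.0]
contact_force: [-0.5, -0.9, -0.5]
width: -0.0002
gripper_force: 0.0
```

```bash
python3 go.py 428.5 -61 68 99.8
```

```text
t 24.45 pos [431.  -57.9  82.2] th 99.43 w -0.2 F [-0.5 -0.9 -0.5]
[-0.107 -0.118  0.568 -0.062]
```

Emit:
drive_tool(
  rows=[
    [-0.1, -0.1, 0.2, 0],
    [-0.1, -0.1, 0.4, 0],
    [-0.1, -0.1, 0.5, 0],
    [-0.1, -0.1, 0.6, 0],
    [-0.1, -0.1, 0.66, 0],
    [-0.1, -0.1, 0.72, 0],
    [-0.1, -0.1, 0.72, 0],
    [-0.1, -0.1, 0.72, 0],
  ],
)

```text
clock: 25.12
position: [0.4296, -0.0616, 0.0676]
ee_rot: [0.001, 0.647, 0.763, 0.0]
contact_force: [-5.5, 1.5, 25.2]
width: 0.0001
gripper_force: 13.1
```

Bottomed, at 25 N with the position stalled. I go up and over to yellow.

Emit:
drive_tool(
  rows=[
    [0, 0, -0.4, 0],
    [0, 0, -0.8, 0],
    [0, 0, -0.9, 0],
    [0.8, 0, -0.9, 0],
    [1.7, 0, -0.9, 0],
    [2.3, 0.3, -0.9, 0],
    [2.5, 0.4, -0.9, 0],
    [2.5, 0.4, -0.9, 0],
  ],
)

```text
clock: 25.78
position: [0.4289, 0.0028, 0.0873]
ee_rot: [0.0, 0.646, 0.763, 0.0]
contact_force: [1.0, -0.6, -0.1]
width: -0.0001
gripper_force: 0.0
```

```bash
python3 go.py 427.8 1.4 67.5 99.8
```

```text
t 25.78 pos [428.9   2.8  87.3] th 99.53 w -0.1 F [ 1.  -0.6 -0.1]
[-0.048 -0.054  0.791 -0.045]
```

Emit:
drive_tool(
  rows=[
    [-0.05, -0.05, 0.2, 0],
    [-0.05, -0.05, 0.4, 0],
    [-0.05, -0.05, 0.55, 0],
    [-0.05, -0.05, 0.7, 0],
    [-0.05, -0.05, 0.8, 0],
    [-0.05, -0.05, 0.88, 0],
    [-0.05, -0.05, 0.9, 0],
    [-0.05, -0.05, 0.9, 0],
  ],
)

```text
clock: 26.45
position: [0.4274, -0.0001, 0.0675]
ee_rot: [0.0, 0.647, 0.763, -0.0]
contact_force: [-6.3, -0.6, 31.5]
width: -0.0004
gripper_force: 16.0
```

Emit:
drive_tool(
  rows=[
    [0, 0, -0.4, 0],
    [0, 0, -0.8, 0],
    [0, 0, -0.9, 0],
    [0.8, 0, -0.9, 0],
    [1.7, 0, -0.9, 0],
    [2.3, 0.2, -0.9, 0],
    [2.5, 0.4, -0.9, 0],
    [2.5, 0.4, -0.9, 0],
  ],
)

```text
clock: 27.12
position: [0.4283, 0.0645, 0.0871]
ee_rot: [0.0, 0.646, 0.763, 0.0]
contact_force: [0.6, -0.6, -0.1]
width: -0.0001
gripper_force: 0.0
```

```bash
python3 go.py 426 62.7 67.5 99.8
```

```text
t 27.12 pos [428.3  64.5  87.1] th 99.51 w -0.1 F [ 0.6 -0.6 -0.1]
[-0.056 -0.101  0.785 -0.049]
```

Emit:
drive_tool(
  rows=[
    [-0.05, -0.1, 0.2, 0],
    [-0.05, -0.1, 0.4, 0],
    [-0.05, -0.1, 0.55, 0],
    [-0.05, -0.1, 0.7, 0],
    [-0.05, -0.1, 0.8, 0],
    [-0.05, -0.1, 0.88, 0],
    [-0.05, -0.1, 0.9, 0],
    [-0.05, -0.1, 0.9, 0],
  ],
)

```text
clock: 27.78
position: [0.4245, 0.0614, 0.0675]
ee_rot: [0.0, 0.647, 0.763, -0.001]
contact_force: [-8.7, -2.5, 32.9]
width: -0.0002
gripper_force: 16.2
```

Emit:
drive_tool(
  rows=[
    [0, 0, -0.4, 0],
    [0, 0, -0.8, 0],
    [0, 0, -1.4, 0],
    [0, 0, -2.0, 0],
    [-0.4, 0, -2.6, 0],
    [-1.0, 0, -3, 0],
    [-1.8, 0, -3, 0],
    [-2.4, 0, -3, 0],
  ],
)

```text
clock: 28.45
position: [0.4356, 0.0018, 0.1405]
ee_rot: [0.001, 0.647, 0.763, 0.0]
contact_force: [-0.6, 0.0, 0.2]
width: 0.0002
gripper_force: 0.0
```

```bash
python3 - <<'E'
from h import *
im,d=shot('top','t5.png')
for o in dishes(im,z=.083,roi=(100,130,380,290)):print('bar',*map(float,o))
E
python3 go.py 669.3 -57.7 140 99.6
```

```text
bar 273.1 166.7 642.1 105.3 59.6 59.4 9.3
bar 303.1 163.1 655.8 25.7 59.7 60.2 9.1
bar 334.2 159.6 669.3 -57.7 59.6 61.3 9.9
t 28.5 pos [ 4.362e+02 -3.000e-01  1.402e+02] th 99.36 w -0.0 F [ 1.  -0.6  0.5]
[-3.782  8.828  0.009 -0.041]
```

Emit:
drive_tool(
  rows=[
    [-0.5, 1.0, 0, 0],
    [-1.0, 2.2, 0, 0],
    [-1.6, 3.5, 0, 0],
    [-2.1, 4.8, 0, 0],
    [-2.7, 6.1, 0, 0],
    [-3.2, 7.4, 0, 0],
    [-3.6, 8.3, 0, 0],
    [-3.7, 8.7, 0, 0],
  ],
  grip=74,
)

```text
clock: 29.17
position: [0.6683, -0.0541, 0.1387]
ee_rot: [0.001, 0.647, 0.762, 0.001]
contact_force: [-0.2, 0.1, -0.7]
width: 0.0741
gripper_force: 0.0
```

```bash
python3 go.py 669.3 -57.7 89 99.6
```

```text
t 29.17 pos [668.3 -54.1 138.7] th 99.34 w 74.1 F [-0.2  0.1 -0.7]
[-0.147  0.017  1.989 -0.044]
```

Emit:
drive_tool(
  rows=[
    [-0.1, 0, 0.3, 0],
    [-0.1, 0, 0.8, 0],
    [-0.1, 0, 1.2, 0],
    [-0.1, 0, 1.6, 0],
    [-0.1, 0, 1.85, 0],
    [-0.1, 0, 1.95, 0],
    [-0.1, 0, 2.0, 0],
    [-0.1, 0, 2.0, 0],
  ],
)

```text
clock: 29.83
position: [0.6648, -0.0551, 0.09]
ee_rot: [0.0, 0.647, 0.763, -0.0]
contact_force: [-0.0, 1.0, -0.4]
width: 0.0737
gripper_force: 0.0
```

Emit:
drive_tool(
  rows=[
    [0, 0, 0, 0],
    [0, 0, 0, 0],
    [0, 0, 0, 0],
    [0, 0, 0, 0],
    [0, 0, 0, 0],
    [0, 0, 0, 0],
    [0, 0, 0, 0],
    [0, 0, 0, 0],
  ],
  grip=50,
)

```text
clock: 30.5
position: [0.6658, -0.0553, 0.0913]
ee_rot: [0.001, 0.647, 0.763, 0.001]
contact_force: [1.4, 1.3, 6.4]
width: 0.0586
gripper_force: 55.2
```

Emit:
drive_tool(
  rows=[
    [0, 0, -0.3, 0],
    [0, 0, -0.7, 0],
    [0, 0, -1.2, 0],
    [0, 0, -1.7, 0],
    [-0.5, -0.4, -2.0, 0.1],
    [-1.2, -0.8, -2.1, 0.2],
    [-2.2, -1.2, -2.1, 0.3],
    [-3.2, -1.6, -2.1, 0.5],
  ],
)

```text
clock: 31.17
position: [0.6375, -0.1417, 0.1432]
ee_rot: [0.0, 0.666, 0.746, -0.0]
contact_force: [1.0, 0.3, -1.9]
width: 0.0586
gripper_force: 54.5
```

```bash
python3 go.py 555.5 -328.9 130 92.6
```

```text
t 31.17 pos [ 637.5 -141.7  143.2] th 96.43 w 58.6 F [ 1.   0.3 -1.9]
[-7.075 -4.099  0.528  0.638]
```

Emit:
drive_tool(
  rows=[
    [-1.2, -0.7, 0, 0.1],
    [-2.4, -1.4, 0, 0.2],
    [-3.6, -2.1, 0, 0.3],
    [-4.8, -2.8, 0, 0.4],
    [-5.8, -3.4, 0, 0.5],
    [-6.4, -3.8, 0, 0.6],
    [-6.7, -3.95, 0, 0.6],
    [-6.7, -3.95, 0, 0.6],
  ],
)

```text
clock: 31.83
position: [0.5577, -0.3203, 0.1426]
ee_rot: [0.0, 0.691, 0.723, -0.0]
contact_force: [-0.0, 1.1, -1.4]
width: 0.0584
gripper_force: 54.5
```

```bash
python3 go.py 555.5 -328.9 34 92.6
```

```text
t 31.83 pos [ 557.7 -320.3  142.6] th 92.64 w 58.4 F [-0.   1.1 -1.4]
[-0.341 -0.105  4.344  0.007]
```

Emit:
drive_tool(
  rows=[
    [-0.3, -0.1, 0.5, 0],
    [-0.3, -0.1, 1.1, 0],
    [-0.3, -0.1, 1.8, 0],
    [-0.3, -0.1, 2.5, 0],
    [-0.3, -0.1, 3.2, 0],
    [-0.3, -0.1, 3.8, 0],
    [-0.3, -0.1, 4.2, 0],
    [-0.3, -0.1, 4.3, 0],
  ],
)

```text
clock: 32.5
position: [0.5561, -0.3237, 0.0322]
ee_rot: [-0.002, 0.689, 0.725, -0.0]
contact_force: [-0.7, 0.4, -1.7]
width: 0.0586
gripper_force: 54.5
```

Emit:
drive_tool(
  rows=[
    [0, 0, 0.03, 0],
    [0, 0, 0.06, 0],
    [0, 0, 0.09, 0],
    [0, 0, 0.12, 0],
    [0, 0, 0.12, 0],
    [0, 0, 0.12, 0],
    [0, 0, 0.12, 0],
    [0, 0, 0.12, 0],
  ],
)

```text
clock: 33.17
position: [0.557, -0.3258, 0.0323]
ee_rot: [0.0, 0.69, 0.724, 0.0]
contact_force: [0.2, -0.3, -0.7]
width: 0.0587
gripper_force: 54.5
```

Emit:
drive_tool(
  rows=[
    [0, 0, 0.03, 0],
    [0, 0, 0.05, 0],
    [0, 0, 0.07, 0],
    [0, 0, 0.09, 0],
    [0, 0, 0.09, 0],
    [0, 0, 0.09, 0],
    [0, 0, 0.09, 0],
    [0, 0, 0.09, 0],
  ],
)

```text
clock: 33.83
position: [0.5571, -0.3258, 0.0313]
ee_rot: [0.001, 0.69, 0.724, 0.0]
contact_force: [-2.0, 1.6, 7.7]
width: 0.0584
gripper_force: 55.5
```

Contact with the floor. I release, rise and go back to the middle dish.

Emit:
drive_tool(
  rows=[
    [0, 0, -0.02, 0],
    [0, 0, -0.02, 0],
    [0, 0, -0.02, 0],
    [0, 0, -0.02, 0],
    [0, 0, -0.4, 0],
    [0, 0, -1.2, 0],
    [0, 0, -2.4, 0],
    [0, 0, -3.8, 0],
  ],
  grip=70,
)

```text
clock: 34.5
position: [0.5559, -0.3249, 0.1244]
ee_rot: [-0.002, 0.69, 0.724, -0.0]
contact_force: [0.2, 0.2, 0.2]
width: 0.0699
gripper_force: 0.0
```

```bash
python3 - <<'E'
from h import *
im,d=shot('top','t6.png')
for o in dishes(im,z=.083,roi=(100,130,372,290)):print('bar',*map(float,o))
for o in dishes(im,z=.023,roi=(372,175,465,290)):print('bas',*map(float,o))
E
python3 go.py 655.8 25.7 140 99.2
```

```text
bar 273.1 166.7 642.0 105.3 59.8 59.5 9.3
bar 303.1 163.1 655.8 25.7 59.7 60.2 9.1
bas 425.7 206.3 556.8 -329.6 56.4 59.0 2.4
t 34.55 pos [ 560.  -327.8  133.4] th 92.81 w 70.0 F [ 1.9 -1.6  4.5]
[13.935  4.523 -0.264 -1.064]
```

Emit:
drive_tool(
  rows=[
    [1.4, 0.5, -0.3, -0.1],
    [2.9, 1.0, -0.3, -0.2],
    [4.4, 1.5, -0.3, -0.4],
    [5.9, 2.0, -0.3, -0.6],
    [7.4, 2.5, -0.3, -0.8],
    [8.9, 3.0, -0.3, -1.0],
    [10.4, 3.4, -0.3, -1.0],
    [11.6, 3.8, -0.3, -1.0],
  ],
  grip=74,
)

```text
clock: 35.22
position: [0.6378, -0.0285, 0.1328]
ee_rot: [0.0, 0.65, 0.76, 0.0]
contact_force: [0.2, 0.3, 0.5]
width: 0.0741
gripper_force: 0.0
```

```bash
python3 go.py 655.8 25.7 110 99.2
```

```text
t 35.22 pos [637.8 -28.5 132.8] th 98.86 w 74.1 F [0.2 0.3 0.5]
[ 2.03   1.044  0.912 -0.056]
```

Emit:
drive_tool(
  rows=[
    [0.7, 0.4, 0, 0],
    [1.3, 0.7, 0, 0],
    [1.6, 0.9, 0, 0],
    [1.6, 0.9, 0.2, 0],
    [1.6, 0.9, 0.4, 0],
    [1.6, 0.9, 0.4, 0],
    [1.6, 0.9, 0.4, 0],
    [1.6, 0.9, 0.4, 0],
  ],
)

```text
clock: 35.88
position: [0.6534, 0.0103, 0.122]
ee_rot: [-0.0, 0.651, 0.759, -0.0]
contact_force: [0.5, -0.4, 0.3]
width: 0.0741
gripper_force: 0.0
```

```bash
python3 go.py 655.8 25.7 88 99.2
```

```text
t 35.88 pos [653.4  10.3 122. ] th 98.72 w 74.1 F [ 0.5 -0.4  0.3]
[ 0.594  0.188  1.36  -0.08 ]
```

Emit:
drive_tool(
  rows=[
    [0.4, 0.1, 0.1, -0.08],
    [0.6, 0.19, 0.3, -0.08],
    [0.6, 0.19, 0.6, -0.08],
    [0.6, 0.19, 0.9, -0.08],
    [0.6, 0.19, 1.2, -0.08],
    [0.6, 0.19, 1.35, -0.08],
    [0.6, 0.19, 1.38, -0.08],
    [0.6, 0.19, 1.38, -0.08],
  ],
)

```text
clock: 36.55
position: [0.6558, 0.027, 0.087]
ee_rot: [-0.0, 0.648, 0.762, -0.0]
contact_force: [0.2, -1.3, 0.6]
width: 0.0743
gripper_force: 0.0
```

Emit:
drive_tool(
  rows=[
    [0, 0, 0, 0],
    [0, 0, 0, 0],
    [0, 0, 0, 0],
    [0, 0, 0, 0],
    [0, 0, 0, 0],
    [0, 0, 0, 0],
    [0, 0, 0, 0],
    [0, 0, 0, 0],
  ],
  grip=50,
)

```text
clock: 37.22
position: [0.6566, 0.027, 0.0884]
ee_rot: [0.001, 0.648, 0.762, 0.0]
contact_force: [0.2, -0.1, 4.5]
width: 0.0584
gripper_force: 56.0
```

Emit:
drive_tool(
  rows=[
    [0, 0, -0.3, 0],
    [0, 0, -0.7, 0],
    [0, 0, -1.2, 0],
    [0, 0, -1.7, 0],
    [-0.5, -0.4, -2.0, 0.1],
    [-1.2, -0.8, -2.1, 0.2],
    [-2.2, -1.5, -2.1, 0.3],
    [-3.2, -2.2, -2.1, 0.5],
  ],
)

```text
clock: 37.88
position: [0.6139, -0.0617, 0.1408]
ee_rot: [0.0, 0.667, 0.745, -0.0]
contact_force: [-0.0, -0.8, -0.7]
width: 0.0584
gripper_force: 55.4
```

```bash
python3 go.py 445.6 -333.8 130 92.6
```

```text
t 37.88 pos [613.9 -61.7 140.8] th 96.32 w 58.4 F [-0.  -0.8 -0.7]
[-10.078  -7.889   0.431   0.621]
```

Emit:
drive_tool(
  rows=[
    [-1.2, -0.9, 0, 0.1],
    [-2.4, -1.9, 0, 0.2],
    [-3.7, -2.9, 0, 0.3],
    [-5.0, -3.9, 0, 0.4],
    [-6.2, -4.9, 0, 0.5],
    [-7.5, -5.9, 0, 0.6],
    [-8.6, -6.8, 0, 0.6],
    [-9.4, -7.4, 0, 0.6],
  ],
)

```text
clock: 38.55
position: [0.4535, -0.3171, 0.1406]
ee_rot: [-0.0, 0.691, 0.723, -0.001]
contact_force: [-0.4, -0.3, -1.2]
width: 0.0589
gripper_force: 55.4
```

```bash
python3 go.py 445.6 -333.8 100 92.6
```

```text
t 38.55 pos [ 453.5 -317.1  140.6] th 92.56 w 58.9 F [-0.4 -0.3 -1.2]
[-0.651 -0.345  1.622 -0.006]
```

Emit:
drive_tool(
  rows=[
    [-0.3, -0.2, 0.3, 0],
    [-0.5, -0.3, 0.8, 0],
    [-0.55, -0.3, 1.4, 0],
    [-0.55, -0.3, 2.0, 0],
    [-0.55, -0.3, 2.5, 0],
    [-0.55, -0.3, 2.9, 0],
    [-0.55, -0.3, 3.0, 0],
    [-0.55, -0.3, 3.0, 0],
  ],
)

```text
clock: 39.22
position: [0.4492, -0.3279, 0.0644]
ee_rot: [-0.001, 0.69, 0.724, 0.0]
contact_force: [-0.2, -0.8, -1.3]
width: 0.0586
gripper_force: 55.3
```

```bash
python3 go.py 445.6 -333.8 31 92.6
```

```text
t 39.22 pos [ 449.2 -327.9   64.4] th 92.7 w 58.6 F [-0.2 -0.8 -1.3]
[-0.227 -0.156  1.337  0.017]
```

Emit:
drive_tool(
  rows=[
    [-0.1, -0.1, 0.3, 0],
    [-0.1, -0.15, 0.6, 0],
    [-0.1, -0.15, 0.9, 0],
    [-0.1, -0.15, 1.15, 0],
    [-0.1, -0.15, 1.3, 0],
    [-0.1, -0.15, 1.35, 0],
    [-0.1, -0.15, 1.35, 0],
    [-0.1, -0.15, 1.35, 0],
  ],
)

```text
clock: 39.88
position: [0.4463, -0.3314, 0.0315]
ee_rot: [0.0, 0.69, 0.724, -0.0]
contact_force: [-0.4, -0.6, -1.2]
width: 0.0586
gripper_force: 55.4
```

Emit:
drive_tool(
  rows=[
    [0, 0, 0.03, 0],
    [0, 0, 0.05, 0],
    [0, 0, 0.07, 0],
    [0, 0, 0.1, 0],
    [0, 0, 0.12, 0],
    [0, 0, 0.12, 0],
    [0, 0, 0.12, 0],
    [0, 0, 0.12, 0],
  ],
)

```text
clock: 40.55
position: [0.4462, -0.3313, 0.0285]
ee_rot: [0.0, 0.69, 0.723, -0.0]
contact_force: [-0.5, -0.4, -0.9]
width: 0.0587
gripper_force: 55.4
```

Emit:
drive_tool(
  rows=[
    [0, 0, 0.02, 0],
    [0, 0, 0.04, 0],
    [0, 0, 0.06, 0],
    [0, 0, 0.06, 0],
    [0, 0, 0.06, 0],
    [0, 0, 0.06, 0],
    [0, 0, 0.06, 0],
    [0, 0, 0.06, 0],
  ],
)

```text
clock: 41.22
position: [0.4462, -0.3314, 0.0283]
ee_rot: [0.0, 0.69, 0.724, -0.0]
contact_force: [-1.0, 1.2, 8.6]
width: 0.0585
gripper_force: 56.4
```

Emit:
drive_tool(
  rows=[
    [0, 0, -0.02, 0],
    [0, 0, -0.02, 0],
    [0, 0, -0.02, 0],
    [0, 0, -0.02, 0],
    [0, 0, -0.4, 0],
    [0, 0, -1.2, 0],
    [0, 0, -2.4, 0],
    [0, 0, -3.8, 0],
  ],
  grip=70,
)

```text
clock: 41.88
position: [0.4451, -0.3304, 0.122]
ee_rot: [-0.002, 0.69, 0.723, -0.0]
contact_force: [0.5, -0.3, -0.1]
width: 0.0699
gripper_force: 0.0
```

```bash
python3 - <<'E'
from h import *
im,d=shot('top','t7.png')
for o in dishes(im,z=.083,roi=(100,130,372,290)):print('bar',*map(float,o))
for o in dishes(im,z=.023,roi=(372,175,465,290)):print('bas',*map(float,o))
E
python3 go.py 642 105.3 135 99.3
```

```text
bar 273.1 166.7 642.0 105.3 59.8 59.5 9.3
bas 432.3 247.3 450.2 -336.2 19.0 19.5 2.3
bas 428.9 209.0 556.7 -328.8 56.4 60.9 2.4
t 41.93 pos [ 448.9 -333.8  129.9] th 92.69 w 69.9 F [ 1.3 -1.9  4. ]
[17.181  8.542 -0.203 -1.101]
```

Emit:
drive_tool(
  rows=[
    [1.3, 0.6, -0.2, -0.1],
    [2.7, 1.3, -0.2, -0.2],
    [4.1, 2.0, -0.2, -0.4],
    [5.5, 2.7, -0.2, -0.6],
    [6.9, 3.4, -0.2, -0.8],
    [8.3, 4.1, -0.2, -1.0],
    [9.7, 4.8, -0.2, -1.1],
    [11.1, 5.5, -0.2, -1.1],
  ],
  grip=74,
)

```text
clock: 42.6
position: [0.5711, -0.0458, 0.1276]
ee_rot: [0.0, 0.647, 0.762, 0.0]
contact_force: [0.2, 0.1, 0.1]
width: 0.074
gripper_force: 0.0
```

```bash
python3 go.py 642 105.3 135 99.3
```

```text
t 42.6 pos [571.1 -45.8 127.6] th 99.31 w 74.0 F [0.2 0.1 0.1]
[ 5.507e+00  3.776e+00 -2.960e-01  1.000e-03]
```

Emit:
drive_tool(
  rows=[
    [1.2, 0.8, -0.2, 0],
    [2.5, 1.7, -0.2, 0],
    [3.7, 2.6, -0.2, 0],
    [4.6, 3.2, -0.2, 0],
    [5.1, 3.5, -0.2, 0],
    [5.2, 3.6, 0, 0],
    [5.2, 3.6, 0.1, 0],
    [5.2, 3.6, 0.1, 0],
  ],
)

```text
clock: 43.27
position: [0.6369, 0.0937, 0.1233]
ee_rot: [-0.001, 0.648, 0.762, -0.001]
contact_force: [-1.1, -0.5, -0.8]
width: 0.0738
gripper_force: 0.0
```

```bash
python3 go.py 642 105.3 88 99.3
```

```text
t 43.27 pos [636.9  93.7 123.3] th 99.26 w 73.8 F [-1.1 -0.5 -0.8]
[ 0.424  0.274  1.413 -0.006]
```

Emit:
drive_tool(
  rows=[
    [0.3, 0.2, 0.1, 0],
    [0.4, 0.25, 0.3, 0],
    [0.4, 0.25, 0.6, 0],
    [0.4, 0.25, 0.9, 0],
    [0.4, 0.25, 1.2, 0],
    [0.4, 0.25, 1.35, 0],
    [0.4, 0.25, 1.4, 0],
    [0.4, 0.25, 1.4, 0],
  ],
)

```text
clock: 43.93
position: [0.6425, 0.1059, 0.0887]
ee_rot: [-0.0, 0.648, 0.762, -0.0]
contact_force: [-0.8, -0.8, 0.5]
width: 0.0739
gripper_force: 0.0
```

Emit:
drive_tool(
  rows=[
    [0, 0, 0, 0],
    [0, 0, 0, 0],
    [0, 0, 0, 0],
    [0, 0, 0, 0],
    [0, 0, 0, 0],
    [0, 0, 0, 0],
    [0, 0, 0, 0],
    [0, 0, 0, 0],
  ],
  grip=50,
)

```text
clock: 44.6
position: [0.6433, 0.1061, 0.09]
ee_rot: [0.0, 0.648, 0.762, 0.0]
contact_force: [-0.7, -0.4, 4.2]
width: 0.0585
gripper_force: 54.9
```

Emit:
drive_tool(
  rows=[
    [0, 0, -0.3, 0],
    [0, 0, -0.7, 0],
    [0, 0, -1.2, 0],
    [0, 0, -1.7, 0],
    [-0.5, -0.2, -2.0, 0.1],
    [-1.2, -0.5, -2.1, 0.2],
    [-2.2, -0.9, -2.1, 0.3],
    [-3.4, -1.3, -2.1, 0.5],
  ],
)

```text
clock: 45.27
position: [0.6238, 0.0163, 0.1426]
ee_rot: [0.0, 0.667, 0.745, -0.0]
contact_force: [0.5, -0.1, -1.1]
width: 0.0585
gripper_force: 54.3
```

```bash
python3 go.py 551.4 -238.9 130 92.6
```

```text
t 45.27 pos [623.8  16.3 142.6] th 96.34 w 58.5 F [ 0.5 -0.1 -1.1]
[-9.827 -4.005  0.503  0.624]
```

Dish bottom is at TCP−25, so I expect floor contact at TCP 30.

Emit:
drive_tool(
  rows=[
    [-1.2, -0.5, 0, 0.1],
    [-2.4, -1.0, 0, 0.2],
    [-3.7, -1.5, 0, 0.3],
    [-5.0, -2.0, 0, 0.4],
    [-6.3, -2.6, 0, 0.5],
    [-7.6, -3.1, 0, 0.6],
    [-8.7, -3.6, 0, 0.6],
    [-9.4, -3.9, 0, 0.6],
  ],
)

```text
clock: 45.93
position: [0.5513, -0.2311, 0.1422]
ee_rot: [0.0, 0.691, 0.723, -0.001]
contact_force: [0.1, 0.1, -1.5]
width: 0.0584
gripper_force: 54.3
```

```bash
python3 go.py 551.4 -238.9 65 92.6
```

```text
t 45.93 pos [ 551.3 -231.1  142.2] th 92.54 w 58.4 F [ 0.1  0.1 -1.5]
[-0.31  -0.009  3.089 -0.01 ]
```

Emit:
drive_tool(
  rows=[
    [-0.2, 0, 0.3, 0],
    [-0.25, 0, 0.8, 0],
    [-0.25, 0, 1.4, 0],
    [-0.25, 0, 2.0, 0],
    [-0.25, 0, 2.5, 0],
    [-0.25, 0, 2.9, 0],
    [-0.25, 0, 3.0, 0],
    [-0.25, 0, 3.0, 0],
  ],
)

```text
clock: 46.6
position: [0.553, -0.2331, 0.0661]
ee_rot: [-0.001, 0.69, 0.724, -0.0]
contact_force: [-0.2, -0.2, -1.5]
width: 0.0583
gripper_force: 54.3
```

```bash
python3 go.py 551.4 -238.9 32 92.6
```

```text
t 46.6 pos [ 553.  -233.1   66.1] th 92.7 w 58.3 F [-0.2 -0.2 -1.5]
[-0.23  -0.076  1.362  0.016]
```

Emit:
drive_tool(
  rows=[
    [-0.1, -0.05, 0.3, 0],
    [-0.2, -0.07, 0.6, 0],
    [-0.2, -0.07, 0.9, 0],
    [-0.2, -0.07, 1.15, 0],
    [-0.2, -0.07, 1.3, 0],
    [-0.2, -0.07, 1.35, 0],
    [-0.2, -0.07, 1.37, 0],
    [-0.2, -0.07, 1.37, 0],
  ],
)

```text
clock: 47.27
position: [0.5522, -0.2387, 0.0327]
ee_rot: [0.0, 0.69, 0.724, -0.0]
contact_force: [0.1, 0.0, -1.3]
width: 0.0585
gripper_force: 54.3
```

Emit:
drive_tool(
  rows=[
    [0, 0, 0.03, 0],
    [0, 0, 0.05, 0],
    [0, 0, 0.07, 0],
    [0, 0, 0.1, 0],
    [0, 0, 0.1, 0],
    [0, 0, 0.1, 0],
    [0, 0, 0.1, 0],
    [0, 0, 0.1, 0],
  ],
)

```text
clock: 47.93
position: [0.5522, -0.2387, 0.0303]
ee_rot: [0.0, 0.69, 0.723, -0.0]
contact_force: [-0.3, 0.3, -1.1]
width: 0.0586
gripper_force: 54.3
```

Emit:
drive_tool(
  rows=[
    [0, 0, 0.02, 0],
    [0, 0, 0.04, 0],
    [0, 0, 0.05, 0],
    [0, 0, 0.05, 0],
    [0, 0, 0.05, 0],
    [0, 0, 0.05, 0],
    [0, 0, 0.05, 0],
    [0, 0, 0.05, 0],
  ],
)

```text
clock: 48.6
position: [0.5522, -0.2387, 0.03]
ee_rot: [0.0, 0.69, 0.724, 0.0]
contact_force: [-1.9, 0.2, 6.9]
width: 0.0585
gripper_force: 55.1
```

Emit:
drive_tool(
  rows=[
    [0, 0, -0.02, 0],
    [0, 0, -0.02, 0],
    [0, 0, -0.02, 0],
    [0, 0, -0.02, 0],
    [0, 0, -0.4, 0],
    [0, 0, -1.2, 0],
    [0, 0, -2.4, 0],
    [0, 0, -3.8, 0],
  ],
  grip=70,
)

```text
clock: 49.27
position: [0.5509, -0.238, 0.1238]
ee_rot: [-0.002, 0.69, 0.723, -0.001]
contact_force: [0.3, -0.4, 0.3]
width: 0.0698
gripper_force: 0.0
```

Emit:
drive_tool(
  rows=[
    [0, 0, -1, 0],
    [0.6, 0, -2, 0],
    [1.8, 0, -3, 0],
    [3.2, 0, -3, 0],
    [4.6, 0, -3, 0],
    [6.0, 0, -3, 0],
    [7.4, 0, -3, 0],
    [8.0, 0, -3, 0],
  ],
)

```text
clock: 49.93
position: [0.5417, -0.035, 0.1998]
ee_rot: [-0.001, 0.69, 0.724, 0.001]
contact_force: [0.8, -0.1, 0.2]
width: 0.0698
gripper_force: 0.0
```

```bash
python3 - <<'E'
from h import *
im,d=shot('top','t8.png')
for o in dishes(im,z=.023,roi=(100,130,465,290)):print('bas',*map(float,o))
im,d=shot('scene','s8.png')
E
```

```text
bas 432.3 247.3 450.2 -336.2 19.0 19.5 2.3
bas 430.8 249.2 444.7 -332.1 57.0 60.7 2.4
bas 429.0 209.0 556.7 -328.9 56.4 60.7 2.4
bas 396.0 209.4 551.5 -238.0 59.1 60.0 2.4
bas 440.0 161.3 696.4 -364.3 46.4 32.1 21.2
```

View pics/t8.png

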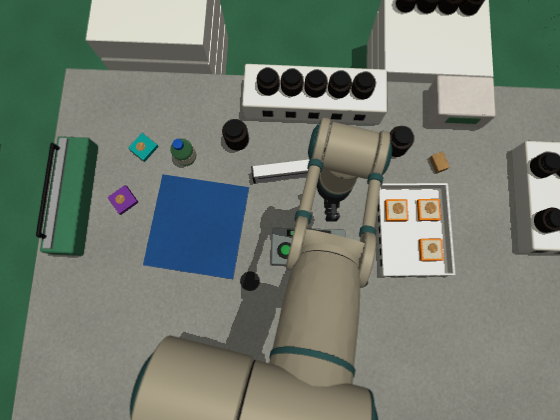

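View pics/s8.png

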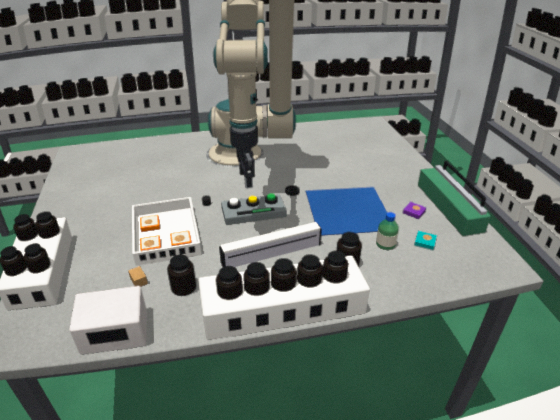

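All three dishes lie flat in the basket, at top pixels (397,210), (429,209) and (431,249). The bar and mat are clear and the gripper is free at (332,210), so I hand in.

```bash
python3 -c "
from rig import order
print(order.sign_off())"
```

```text
the job is handed in; nothing more can be done
None
```

The job is handed in: all three orange dishes went onto the bar in one row, I pressed white, yellow and green in that order (each judged fully down from the arm stalling at 25–33 N, as key travel isn't reported), and the dishes now lie flat in the basket.

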